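Return the lens: find the full objective case and book it in

TASK

One of the three look-alike objective cases on the bench still has a heavy lens in it: find out which by its weight and set that one down gently, upright, inside the rim of the return station's pad, leaving the two empty ones standing on the bench. Then, with the case let go there, push the station's slide all the way to its end stop and let go of it, so that it snaps back home by itself. Do not knock any case over or push the other things about.

Things in the scene. Friction and masses are not known exactly. Their poses are not given: they have to be found in the camera images.
- case_a: closed objective case: a white plastic cylinder with a black cap, 50 mm in diameter and 68 mm tall in all (the cap is the top 18 mm, same diameter), standing on the table. All three look the same. One of the three, at random, holds an objective and weighs 0.30 to 0.43 kg; the other two are empty and weigh 0.06 to 0.07 kg. What is inside can move about 2 mm. Origin: centre of its underside; z is its axis, upward at the start; its yaw means nothing
- case_b: closed objective case: a white plastic cylinder with a black cap, 50 mm in diameter and 68 mm tall in all (the cap is the top 18 mm, same diameter), standing on the table. All three look the same. One of the three, at random, holds an objective and weighs 0.30 to 0.43 kg; the other two are empty and weigh 0.06 to 0.07 kg. What is inside can move about 2 mm. Origin: centre of its underside; z is its axis, upward at the start; its yaw means nothing
- case_c: closed objective case: a white plastic cylinder with a black cap, 50 mm in diameter and 68 mm tall in all (the cap is the top 18 mm, same diameter), standing on the table. All three look the same. One of the three, at random, holds an objective and weighs 0.30 to 0.43 kg; the other two are empty and weigh 0.06 to 0.07 kg. What is inside can move about 2 mm. Origin: centre of its underside; z is its axis, upward at the start; its yaw means nothing
- station: return station, fixed to the table: white console 130 mm (its x) by 230 mm (its y) by 30 mm high. Origin: centre of its underside; x points away from the robot when yaw is 0, z up. The round pad with its low rim is on its -y half, the slide on its +y half
- pad (a point): centre of the round pad on the station's top surface, 30 mm above the table, 55 mm to the station's -y side; a black rim 6 mm high runs round it, inner diameter 84 mm, outer 94 mm. Axes as the station's
- slide_grip (a point): upper part of the slide's plain aluminium tab: 38 mm above the station's top surface is the tab's flat top and this point its centre (moves with the tab). The tab is 16 mm thick along the station's x, 24 mm wide along the station's y, and stands free from 10 mm above the station's top to 38 mm; a 30 x 30 mm foot 7 mm high carries it in a steel frame 5 mm high, 101 x 42 mm. The pad's centre is 115 mm to the -y side of the tab's line. Axes as the station's
- slide (a joint): travel of the slide along the station's +x (away from the robot), m: 0 at home, 0.045 at the end stop. A spring drives it home: 1.8 N at home, 4.5 N at the end; beyond that the stop is hard. Let go, it returns within about 0.3 s
- dish: bystander: closed clear petri dish, 64 mm across, 15 mm high, loose, lying among the cases; origin centre of underside
- oil: bystander: small amber bottle, 30 mm across, 65 mm tall, loose; origin centre of underside
- beaker: bystander: empty glass beaker, 70 mm across, 90 mm tall, loose; origin centre of underside
- wash: bystander: white bottle, 68 mm across, 130 mm tall, loose; origin centre of underside
- slidebox: bystander: closed grey slide box, 97 x 82 x 36 mm, loose; origin centre of underside
There are look-alikes about, which are no part of the job. What is shaped like the case_b but blue or pink is not meant. Leave any pink or purple look-alike of the case_c alone.

How it is judged:
By the outcome, as a careful person would: the job done as asked, in the order asked, and still so for the second after the job is handed in, with the robot touching nothing.
It also fails if it takes over 72 s, if anything falls off the work surface, if the arm or the gripper's body presses on something with over 40 N, if the wrist force passes 120 N, or if a joint passes its speed limit or range.

ROBOT

A 6-joint arm with a two-finger parallel gripper is mounted at the origin on the work surface. World frame = base frame: x ahead of the robot, y to its left, z up, the work surface at z = 0. Lengths are in m, angles in rad, forces in N, time in s.
With the tool pointing down it reaches from about 0.35 to 0.775 m from the base axis. Payload 7.3 kg.
Tool frame: the origin (TCP) lies at the very end of the fingers, on their centre line; the grasp point (between the pads) lies 19 mm behind it; z points along the fingers, y is the line along which they close (so a half turn about z gives the same grasp; the last joint's range is limited). The gripper opens to 92 mm and grips with 3 to 60 N. Pads are 19 mm wide; open, the fingers measure 130 mm over their backs; the gripper's body (75 mm by 190 mm) begins 47 mm behind the grasp point.
Start: joints at [0.976, 0.342, 1.524, -0, 1.275, -0.146], TCP at [0.228, 0.473, 0.227] pointing down, gripper open.
Joint ranges: [-2.53, 2.53], [-0.77, 2.02], [0.04, 2.7], [-1, 4.14], [0.28, 2.66], [-3.11, 3.11]. Speed limits (rad/s): [2.57, 2.57, 3.14, 3.14, 3.14, 3.14].

INTERFACE

Orientations are given as [roll, pitch, yaw] about the fixed x, y, z axes, in that order (R = Rz(yaw) Ry(pitch) Rx(roll)).
In Python, from cell import robot gives the robot as it stands. The module is installed in compiled form; this text tells all that it offers.
- The arm moves only by the tool arm_command, never from a script. Its argument "moves" is a list of rows, each a list of 3 entries, a list of its own where there are three numbers: the shift along the tool's x, y, z in m, then the turn, a rotation vector about the tool's x, y, z in rad, then the finger opening in m, from 0 to 0.0918. In form: [[[dx, dy, dz], [ax, ay, az], claw], ...]. A call has exactly 5 rows; each row is the pose to reach, as a shift and turn from the pose commanded when the call began, along the tool's axes at that moment; what a row does not reach only later rows make up. A row lasts 1/10 s, in which the tool goes at most 50 mm and 8.59 degrees, less where a joint would pass 70% of its speed; a pose out of reach is approached as far as the arm can. A call with a gripper value outside its range is refused whole. The fingers move at their own pace and stop on an object; "squeeze" is the grip in N (left out, the last holds). Time passes only in rows, so rows that repeat a pose let the fingers close, or fill a call up. It gives the time, the measured TCP pose, the force, the opening and the grip force at its end, in the units of the state.
- robot.observe(): the state, without advancing time (a new reading comes with each control period).
- robot.read_camera(name): name is "scene" or "top" or "wrist"; returns the picture (384x512x3 uint8, red, green, blue); there is no depth.
- robot.camera_model(name): a dict with "fx", "fy", "cx", "cy" (pixels), "R" (3x3) and "t" (3): a world point X has camera coordinates R X + t. Camera axes: x right, y down, z forward; pixel columns grow to the right and rows downward; lengths in m; the calibration is good to about 2 mm. A picture is of the moment at which its call begins: read the wrist's pose just before it. camera_model takes no time and is no camera call; for the wrist camera it gives the pose at the moment of the call.
- robot.hand_in(): hands the job in; it is judged then, once.
The state is a dict: "time": time; "qpos": joint angles; "qvel": joint speeds; "joint_efforts": joint torques, N m; "tool_pos": TCP position; "tool_rot": TCP orientation; "contact_force": force on the tool from outside, world axes, zero at the start; "torque": the same for the moment, N m; "opening": finger opening in m; "grip_force": force on a finger pad.
Only numpy, scipy, OpenCV 4.12 (cv2) and the standard library are available. Lean on these libraries where they do the work, as an engineer would, in place of code of your own. Each camera call takes 0.05 s, during which the arm holds its last target. There are 200 camera calls.

## Working session

There is one attempt and no reset: what is moved stays moved. The work goes in short steps, Python scripts to look and compute and a tool call to move; the robot and the scene stay as the last step left them, time stands still between calls to the robot, and variables do not carry over. Pictures are saved under pics/ and viewed, at most 10 in all, crops included, and the job is handed in when it is done.

Besides the shell and the picture viewer there is one more tool, called after "Emit:" as name([rows], argument=value, ...), one row to a line, values as JSON. arm_command: Moves the arm, as the interface text tells. Its arguments: {"type":"object","properties":{"moves":{"type":"array"},"squeeze":{"type":"number"}},"required":["moves"]}

```bash
mkdir -p pics
python3 - <<'E'
from cell import robot
import cv2,numpy as np
print(robot.observe())
for n in("scene","top"):
    im=robot.read_camera(n); np.save(f"pics/{n}0.npy",im); cv2.imwrite(f"pics/{n}0.png",im[:,:,::-1])
    m=robot.camera_model(n); print(n,m)
a=cv2.imread("pics/top0.png"); cv2.imwrite("pics/top0b.png",cv2.resize(a,(800,600)))
E
```

```text
{'time': 0.0, 'qpos': array([ 9.75970033e-01,  3.42692851e-01,  1.52501148e+00,  1.07310844e-06,
        1.27539687e+00, -1.46000269e-01]), 'qvel': array([-0.00020055,  0.00055661,  0.00011586, -0.00028851, -0.00077702,
       -0.00042398]), 'joint_efforts': array([ 7.42549637e-04, -4.31242847e+01, -2.44219762e+01,  7.19135092e-02,
        5.58130431e-02, -1.15982975e-04]), 'tool_pos': array([0.22755246, 0.47267363, 0.2260624 ]), 'tool_rot': array([-3.14010030e+00, -2.20482742e-04,  2.69276615e+00]), 'contact_force': array([-0.93275785, -0.13088507,  0.95519455]), 'torque': array([-0.00688352, -0.0217885 , -0.06667532]), 'grip_force': 0.0, 'opening': 0.0919081588575886}
scene {'fx': 420.2724385032845, 'fy': 420.2724385032845, 'cx': 255.47525241863775, 'cy': 192.88238184910318, 'R': array([[-0.09085686,  0.99575442,  0.01477048],
       [ 0.75584258,  0.07860829, -0.65001748],
       [-0.64841886, -0.04789438, -0.75977569]]), 't': array([ 0.14650292, -0.389913  ,  1.43570594])}
top {'fx': 464.8264052166621, 'fy': 464.8264052166621, 'cx': 254.14453609587963, 'cy': 192.22319538684587, 'R': array([[ 0.02158482, -0.99967607,  0.01348522],
       [-0.99726055, -0.02248327, -0.07046919],
       [ 0.07074955, -0.01192721, -0.9974228 ]]), 't': array([-0.11058897,  0.60680871,  1.30315484])}
```

View pics/top0b.png

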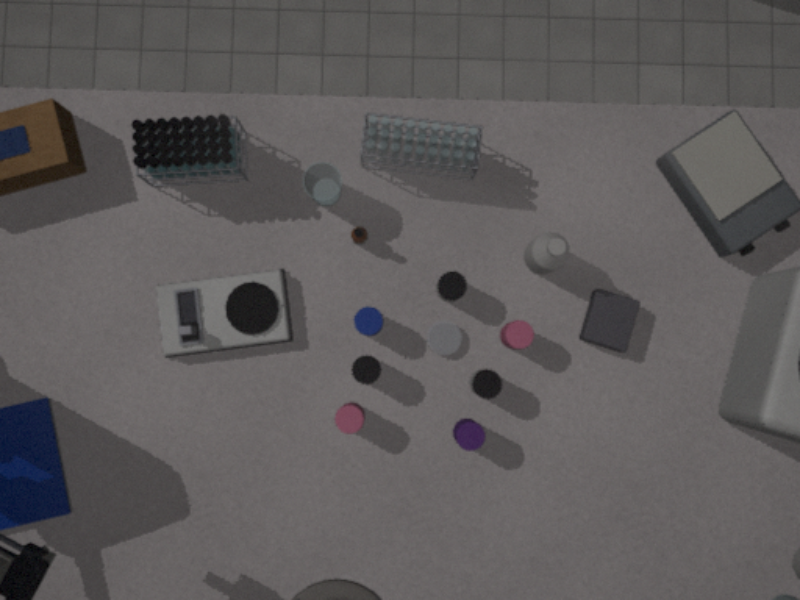

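View pics/scene0.png

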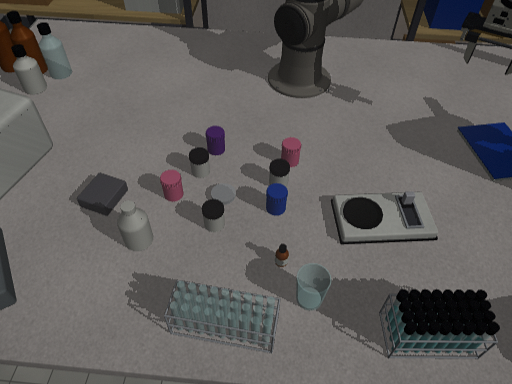

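The scene shows three black-capped cases, at top-view (800 px wide) pixels (452,286), (366,370) and (487,384). The look-alikes are blue (369,321), pink (518,334) and (350,418), and purple (470,434). The black vial rack at (185,142) is no candidate. The station has its pad at (252,307) and its slide at (188,315). The dish is at (445,340).

```bash
cat > h.py <<'E'
import numpy as np,cv2
def ray(m,u,v,z):
    R,t=m["R"],m["t"]; c=-R.T@t
    d=R.T@np.array([(u-m["cx"])/m["fx"],(v-m["cy"])/m["fy"],1.])
    return (c+d*(z-c[2])/d[2])
def blobs(mask,amin=60):
    n,l,s,c=cv2.connectedComponentsWithStats(mask.astype(np.uint8))
    return [(c[i],s[i]) for i in range(1,n) if s[i][4]>=amin]
E
python3 - <<'E'
from h import *
from cell import robot
m=robot.camera_model("top"); im=np.load("pics/top0.npy")
mx=im.max(2)
for c,s in blobs(mx<45):
    u,v=c
    if 140<u<420 and 100<v<330: print("dark",c.round(1),s[2:],[ray(m,u,v,z).round(3)[:2] for z in (.068,.036)])
hsv=cv2.cvtColor(im,cv2.COLOR_RGB2HSV)
for c,s in blobs((hsv[...,1]>100)&(mx>50)):
    u,v=c
    if 200<u<420 and 130<v<330: print("col",c.round(1),s[2:],ray(m,u,v,.068).round(3)[:2])
for n,(u,v),z in [("dish",(445,340),.015),("wash",(556,247),.13),("box",(610,320),.036),("beaker_base",(327,191),0),("oil",(359,235),.065),("tab",(188,328),.068)]:
    print(n,ray(m,u*.64,v*.64,z).round(3)[:2])
# station corners: bright, rect at z=.03
mask=(im.min(2)>105).astype(np.uint8); mask[:, :90]=0; mask[:,195:]=0; mask[:165]=0;mask[235:]=0
p=np.argwhere(mask)[:,::-1]; r=cv2.minAreaRect(p.astype(np.float32)); print(r)
for q in cv2.boxPoints(r): print(q,ray(m,*q,.03).round(3)[:2])
crop=cv2.resize(im[150:300,90:350,::-1],(780,450),interpolation=cv2.INTER_CUBIC)
cv2.imwrite("pics/crop.png",crop)
E
```

```text
dark [288.8 182.7] [ 17  18 244] [array([ 0.634, -0.192]), array([ 0.637, -0.195])]
dark [160.9 196.8] [ 33  33 841] [array([0.587, 0.159]), array([0.589, 0.165])]
dark [234.2 236.1] [ 18  18 240] [array([ 0.484, -0.045]), array([ 0.484, -0.044])]
dark [311.4 245.4] [ 18  18 253] [array([ 0.464, -0.256]), array([ 0.462, -0.261])]
col [235.5 205.2] [ 18  18 251] [ 0.569 -0.046]
col [330.9 213.5] [ 20  16 164] [ 0.552 -0.309]
col [223.5 267. ] [ 17  18 120] [ 0.4   -0.018]
col [299.7 277.8] [ 20  19 286] [ 0.375 -0.226]
dish [ 0.539 -0.186]
wash [ 0.698 -0.362]
box [ 0.581 -0.483]
beaker_base [0.813 0.038]
oil [ 0.721 -0.027]
tab [0.549 0.268]
((141.99998474121094, 199.49996948242188), (103.99998474121094, 68.99998474121094), 0.0)
[ 89.99999 233.99997] [0.481 0.36 ]
[ 89.99999 164.99997] [0.675 0.369]
[193.99997 164.99997] [0.682 0.075]
[193.99997 233.99997] [0.487 0.069]
```

View pics/crop.png

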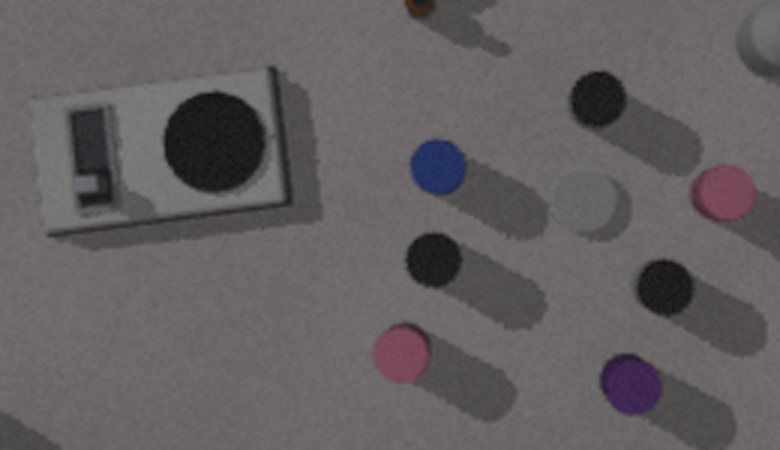

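Emit:
arm_command([
  [[-0.038, -0.03, 0], [0, 0, -0.11], 0.0918],
  [[-0.076, -0.06, 0], [0, 0, -0.22], 0.0918],
  [[-0.114, -0.089, 0.01], [0, 0, -0.33], 0.0918],
  [[-0.152, -0.118, 0.02], [0, 0, -0.449], 0.0918],
  [[-0.19, -0.148, 0.03], [0, 0, -0.449], 0.0918],
], squeeze=25)

```text
time: 0.6
tool_pos: [0.3347, 0.2565, 0.1966]
tool_rot: [3.141, 0.0, -3.137]
contact_force: [0.9, 0.1, 0.3]
opening: 0.0918
grip_force: 0.0
```

Emit:
arm_command([
  [[-0.02, -0.04, 0], [0, 0, 0], 0.0918],
  [[-0.04, -0.08, 0.01], [0, 0, 0], 0.0918],
  [[-0.06, -0.12, 0.02], [0, 0, 0], 0.0918],
  [[-0.08, -0.16, 0.03], [0, 0, 0], 0.0918],
  [[-0.1, -0.2, 0.04], [0, 0, 0], 0.0918],
])

```text
time: 1.1
tool_pos: [0.4347, 0.0563, 0.1564]
tool_rot: [3.141, -0.0, 3.142]
contact_force: [0.1, 1.2, 0.1]
opening: 0.0917
grip_force: 0.0
```

Emit:
arm_command([
  [[-0.017, -0.035, 0], [0, 0, 0], 0.0918],
  [[-0.034, -0.07, 0], [0, 0, 0], 0.0918],
  [[-0.049, -0.1015, 0], [0, 0, 0], 0.0918],
  [[-0.049, -0.1015, 0], [0, 0, 0], 0.0918],
  [[-0.049, -0.1015, 0], [0, 0, 0], 0.0918],
])

```text
time: 1.6
tool_pos: [0.483, -0.0437, 0.1563]
tool_rot: [3.141, -0.001, 3.14]
contact_force: [-0.8, 0.7, -0.0]
opening: 0.092
grip_force: 0.0
```

```bash
cat > w.py <<'E'
from h import *
from cell import robot
def wr(name,z=.068):
    o=robot.observe();m=robot.camera_model("wrist");im=robot.read_camera("wrist")
    cv2.imwrite(f"pics/{name}.png",im[:,:,::-1]);np.save(f"pics/{name}.npy",im)
    print(o["tool_pos"].round(4),o["tool_rot"].round(4),o["contact_force"].round(2))
    return m,im
def dark(m,im,z=.068,th=45):
    for c,s in blobs(im.max(2)<th,200): print(c.round(1),s,ray(m,*c,z).round(4)[:2])
E
python3 - <<'E'
from w import *
dark(*wr("w1"))
E
```

```text
[ 0.483  -0.0437  0.1563] [ 3.1409e+00 -1.4000e-03  3.1400e+00] [-0.8   0.68 -0.02]
[63.6 72.4] [  32   42   59   53 1241] [ 0.3831 -0.1921]
[ 18.3 173.2] [   0  143   44   61 2114] [ 0.4621 -0.2425]
[253.7 195.6] [ 226  167   57   58 2462] [ 0.4819 -0.0453]
[456.4 253.6] [ 346  205  166   90 7749] [0.536  0.1363]
[249.1 311. ] [    0   215   512   169 31707] [ 0.5946 -0.0499]
[164.3 233.9] [150 221  23  22 274] [ 0.5166 -0.1242]
[343.8 234.3] [336 222  23  21 261] [0.5173 0.0341]
```

View pics/w1.png

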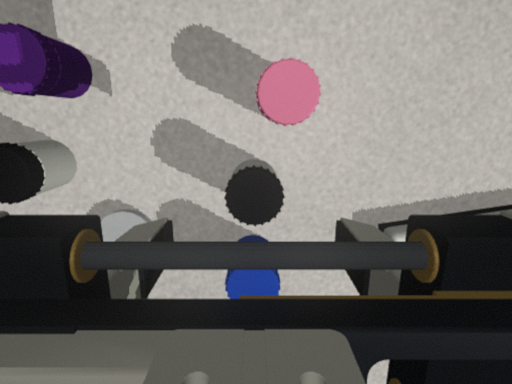

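The wrist view shows the black-capped case at (254,196), centred between the fingers at (.482,-.045). Pink is at (289,91) and blue at (252,280), both clear of the fingers.

Emit:
arm_command([
  [[0, -0.001, 0.045], [0, 0, 0], 0.0918],
  [[0, -0.001, 0.085], [0, 0, 0], 0.0918],
  [[0, -0.001, 0.115], [0, 0, 0], 0.0918],
  [[0, -0.001, 0.132], [0, 0, 0], 0.0918],
  [[0, -0.001, 0.132], [0, 0, 0], 0.0918],
])

```text
time: 2.15
tool_pos: [0.4812, -0.0426, 0.023]
tool_rot: [3.14, -0.005, -3.14]
contact_force: [-0.1, 0.1, 0.3]
opening: 0.0916
grip_force: 0.0
```

Emit:
arm_command([
  [[0, 0, 0], [0, 0, 0], 0.06],
  [[0, 0, 0], [0, 0, 0], 0.05],
  [[0, 0, 0], [0, 0, 0], 0.04],
  [[0, 0, 0], [0, 0, 0], 0.04],
  [[0, 0, 0], [0, 0, 0], 0.04],
])

```text
time: 2.65
tool_pos: [0.4837, -0.0444, 0.0255]
tool_rot: [-3.141, 0.001, -3.142]
contact_force: [0.7, 0.1, -0.0]
opening: 0.0562
grip_force: 0.0
```

Emit:
arm_command([
  [[0, 0, 0], [0, 0, 0], 0.04],
  [[0, 0, -0.006], [0, 0, 0], 0.04],
  [[0, 0, -0.012], [0, 0, 0], 0.04],
  [[0, 0, -0.015], [0, 0, 0], 0.04],
  [[0, 0, -0.015], [0, 0, 0], 0.04],
])

```text
time: 3.15
tool_pos: [0.4837, -0.0445, 0.0404]
tool_rot: [-3.141, 0.001, -3.141]
contact_force: [-0.5, 0.6, -3.4]
opening: 0.0496
grip_force: 25.0
```

Emit:
arm_command([
  [[0, 0, 0], [0, 0, 0], 0.04],
  [[0, 0, 0], [0, 0, 0], 0.04],
  [[0, 0, 0], [0, 0, 0], 0.04],
  [[0, 0, 0], [0, 0, 0], 0.04],
  [[0, 0, 0], [0, 0, 0], 0.04],
])

```text
time: 3.65
tool_pos: [0.4833, -0.0443, 0.0398]
tool_rot: [3.141, -0.0, -3.141]
contact_force: [1.2, -0.2, -2.8]
opening: 0.0495
grip_force: 25.0
```

Run:
```python
from w import *
F=[]
for i in range(8):
    o=robot.observe(); F.append(np.r_[o["contact_force"],o["torque"],o["joint_efforts"][1:3]]); robot.read_camera("top")
print(np.mean(F,0).round(2),np.std(F,0).round(2)); dark(*wr("w2"))
```

```text
[ 1.800e-01 -5.000e-02 -3.270e+00  4.000e-02  1.000e-02 -1.000e-02
 -4.505e+01 -1.681e+01] [0.5  0.42 0.47 0.02 0.03 0.03 0.   0.  ]
[ 0.4834 -0.0444  0.0399] [ 3.1415e+00  1.0000e-04 -3.1414e+00] [-0.3  -0.91 -2.89]
[252.7 229.6] [ 197  210  114   32 2359] [ 0.4679 -0.0463]
[205.6 296.8] [    0   216   512   120 24785] [ 0.503  -0.0695]
[411.5 258.3] [ 335  217  150   78 7805] [0.4823 0.0289]
[254.  281.3] [ 190  269  129   26 3271] [ 0.4945 -0.0458]
[402.2 362.8] [ 348  335  120   49 3534] [0.542  0.0317]
```

The first case weighs about 0.33 kg, so it is the heavy one. I'll carry it to the pad at (.589,.165).

Emit:
arm_command([
  [[0, 0, -0.015], [0, 0, 0], 0.04],
  [[0, 0, -0.035], [0, 0, 0], 0.04],
  [[0, 0, -0.055], [0, 0, 0], 0.04],
  [[0, 0, -0.07], [0, 0, 0], 0.04],
  [[0, 0.005, -0.075], [0, 0, 0], 0.04],
])

```text
time: 4.6
tool_pos: [0.4843, -0.0398, 0.1164]
tool_rot: [-3.141, 0.003, 3.141]
contact_force: [1.5, -0.3, -4.1]
opening: 0.0495
grip_force: 25.0
```

Emit:
arm_command([
  [[-0.006, 0.015, 0], [0, 0, 0], 0.04],
  [[-0.018, 0.04, 0], [0, 0, 0], 0.04],
  [[-0.032, 0.07, 0], [0, 0, 0], 0.04],
  [[-0.046, 0.1, 0], [0, 0, 0], 0.04],
  [[-0.06, 0.13, 0], [0, 0, 0], 0.04],
])

```text
time: 5.1
tool_pos: [0.5433, 0.0922, 0.1141]
tool_rot: [3.141, -0.001, -3.142]
contact_force: [0.5, -0.2, -2.7]
opening: 0.0495
grip_force: 25.0
```

Emit:
arm_command([
  [[-0.014, 0.025, 0], [0, 0, 0], 0.04],
  [[-0.028, 0.048, 0], [0, 0, 0], 0.04],
  [[-0.039, 0.065, 0], [0, 0, 0], 0.04],
  [[-0.045, 0.074, 0], [0, 0, 0], 0.04],
  [[-0.045, 0.074, 0], [0, 0, 0], 0.04],
])

```text
time: 5.6
tool_pos: [0.5882, 0.1657, 0.114]
tool_rot: [3.142, -0.001, -3.14]
contact_force: [-0.5, -1.2, -3.3]
opening: 0.0492
grip_force: 25.0
```

Run:
```python
from w import *
m,im=wr("w3"); dark(m,im,.036)
mt=robot.camera_model("top"); t=robot.read_camera("top"); cv2.imwrite("pics/t3.png",cv2.resize(t[150:300,90:350,::-1],(780,450)))
for u,v in((119.3,211),): print(ray(mt,u,v,.068))
a=[ray(mt,90+u/3,150+v/3,.03)[:2] for u,v in((33,100),(270,68),(290,203),(50,233))]; print(np.round(a,3),np.mean(a,0))
for p,q in((0,1),(3,2)): d=a[p]-a[q]; print(np.hypot(*d),np.arctan2(-d[0],d[1]))
h=np.hstack([im[:,:,::-1],t[:,:,::-1]]); cv2.imwrite("pics/h3.png",cv2.resize(h,(800,300)))
```

```text
[0.5882 0.1657 0.114 ] [ 3.1415e+00 -9.0000e-04 -3.1399e+00] [-0.53 -1.16 -3.31]
[251.6 228.5] [ 197  205  114   37 2572] [0.6131 0.1622]
[409.7 257.3] [ 335  216  140   79 7685] [0.6392 0.2984]
[212.4 301.8] [    0   221   512   112 22476] [0.6831 0.127 ]
[253.8 281.3] [ 190  269  129   26 3260] [0.6625 0.1642]
[419.6 372.2] [ 366  356   86   28 1374] [0.7594 0.3234]
[0.54609171 0.27083903 0.068     ]
[[0.624 0.336]
 [0.659 0.114]
 [0.532 0.091]
 [0.499 0.315]] [0.57881578 0.21416764]
0.22451430109146225 0.15850158832476338
0.22561881011556517 0.14637195331419459
```

View pics/h3.png

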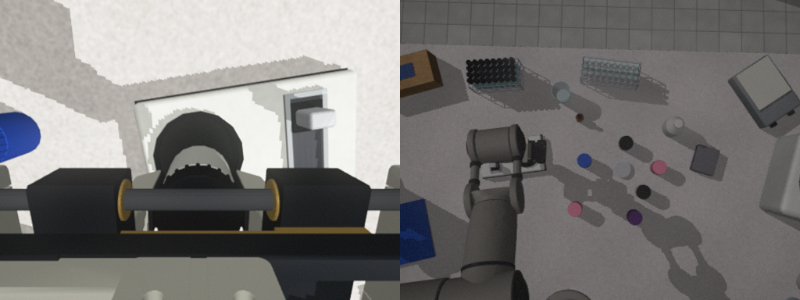

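The wrist view shows the held case over the pad, with the tab at (316,118) to its right. I'll lower it gently.

Emit:
arm_command([
  [[0, -0.001, 0.012], [0, 0, 0], 0.04],
  [[0, -0.002, 0.026], [0, 0, 0], 0.04],
  [[0, -0.002, 0.038], [0, 0, 0], 0.04],
  [[0, -0.002, 0.046], [0, 0, 0], 0.04],
  [[0, -0.002, 0.05], [0, 0, 0], 0.04],
])

```text
time: 6.2
tool_pos: [0.5878, 0.1622, 0.0637]
tool_rot: [-3.141, -0.002, 3.141]
contact_force: [-0.8, -0.4, -3.7]
opening: 0.0493
grip_force: 25.0
```

Emit:
arm_command([
  [[0, 0, 0.0015], [0, 0, 0], 0.04],
  [[0, 0, 0.003], [0, 0, 0], 0.04],
  [[0, 0, 0.0045], [0, 0, 0], 0.04],
  [[0, 0, 0.0055], [0, 0, 0], 0.04],
  [[0, 0, 0.0065], [0, 0, 0], 0.04],
])

```text
time: 6.7
tool_pos: [0.5885, 0.1627, 0.0586]
tool_rot: [3.141, 0.001, -3.141]
contact_force: [-0.0, 0.6, -3.3]
opening: 0.0498
grip_force: 25.0
```

Emit:
arm_command([
  [[0, 0, 0.0003], [0, 0, 0], 0.04],
  [[0, 0, 0.0006], [0, 0, 0], 0.04],
  [[0, 0, 0.0009], [0, 0, 0], 0.04],
  [[0, 0, 0.0012], [0, 0, 0], 0.04],
  [[0, 0, 0.0012], [0, 0, 0], 0.04],
])

```text
time: 7.2
tool_pos: [0.5884, 0.1627, 0.0572]
tool_rot: [3.142, 0.0, -3.141]
contact_force: [0.2, 0.9, -3.9]
opening: 0.0494
grip_force: 25.0
```

Emit:
arm_command([
  [[0, 0, 0.0002], [0, 0, 0], 0.04],
  [[0, 0, 0.0004], [0, 0, 0], 0.04],
  [[0, 0, 0.0006], [0, 0, 0], 0.04],
  [[0, 0, 0.0008], [0, 0, 0], 0.04],
  [[0, 0, 0.0008], [0, 0, 0], 0.04],
])

```text
time: 7.7
tool_pos: [0.5883, 0.1626, 0.0564]
tool_rot: [3.142, -0.0, -3.141]
contact_force: [0.0, 0.3, -3.9]
opening: 0.0494
grip_force: 25.0
```

Emit:
arm_command([
  [[0, 0, 0.0002], [0, 0, 0], 0.04],
  [[0, 0, 0.0004], [0, 0, 0], 0.04],
  [[0, 0, 0.0006], [0, 0, 0], 0.04],
  [[0, 0, 0.0008], [0, 0, 0], 0.04],
  [[0, 0, 0.0008], [0, 0, 0], 0.04],
])

```text
time: 8.2
tool_pos: [0.5883, 0.1627, 0.0556]
tool_rot: [3.142, -0.0, -3.141]
contact_force: [-0.4, -0.5, -3.8]
opening: 0.0491
grip_force: 25.0
```

Emit:
arm_command([
  [[0, 0, 0.0002], [0, 0, 0], 0.04],
  [[0, 0, 0.0004], [0, 0, 0], 0.04],
  [[0, 0, 0.0006], [0, 0, 0], 0.04],
  [[0, 0, 0.0008], [0, 0, 0], 0.04],
  [[0, 0, 0.0008], [0, 0, 0], 0.04],
])

```text
time: 8.7
tool_pos: [0.5885, 0.1627, 0.0552]
tool_rot: [3.141, 0.001, -3.141]
contact_force: [-1.1, 0.3, 1.4]
opening: 0.0497
grip_force: 25.0
```

Force reversed, so the case is on the pad. I'll release it and rise.

Emit:
arm_command([
  [[0, 0, 0], [0, 0, 0], 0.052],
  [[0, 0, 0], [0, 0, 0], 0.06],
  [[0, 0, 0], [0, 0, 0], 0.075],
  [[0, 0, 0], [0, 0, 0], 0.0918],
  [[0, 0, 0], [0, 0, 0], 0.0918],
])

```text
time: 9.2
tool_pos: [0.5884, 0.1627, 0.0548]
tool_rot: [3.142, 0.0, -3.141]
contact_force: [-0.2, -0.1, 0.3]
opening: 0.0797
grip_force: 0.0
```

Emit:
arm_command([
  [[0, 0, 0], [0, 0, 0], 0.0918],
  [[0, 0, 0], [0, 0, 0], 0.0918],
  [[0, 0, -0.02], [0, 0, 0], 0.0918],
  [[0, 0, -0.05], [0, 0, 0], 0.0918],
  [[0, 0, -0.09], [0, 0, 0], 0.0918],
])

```text
time: 9.7
tool_pos: [0.5872, 0.1624, 0.1441]
tool_rot: [-3.141, -0.004, -3.141]
contact_force: [1.0, 0.2, -0.3]
opening: 0.0918
grip_force: 0.0
```

Emit:
arm_command([
  [[0.012, 0.03, 0], [0, 0, -0.05], 0.06],
  [[0.024, 0.06, 0], [0, 0, -0.1], 0.06],
  [[0.034, 0.088, 0], [0, 0, -0.152], 0.06],
  [[0.042, 0.108, 0], [0, 0, -0.152], 0.06],
  [[0.042, 0.108, 0], [0, 0, -0.152], 0.06],
])

```text
time: 10.2
tool_pos: [0.5451, 0.2731, 0.1449]
tool_rot: [3.141, -0.0, -2.986]
contact_force: [0.7, -0.7, -0.2]
opening: 0.0609
grip_force: 0.0
```

Run:
```python
from w import *
wr("w4")
m=robot.camera_model("wrist");print(m)
```

```text
[0.5451 0.2731 0.1449] [ 3.1408e+00 -1.0000e-04 -2.9862e+00] [ 0.66 -0.71 -0.25]
{'fx': 298.0422474994196, 'fy': 298.0422474994196, 'cx': 253.80907331917197, 'cy': 191.96200235687147, 'R': array([[-0.15359937,  0.98813263, -0.00106843],
       [ 0.95823845,  0.14921627,  0.24395405],
       [ 0.24121838,  0.03644738, -0.9697862 ]]), 't': array([-0.1830306 , -0.57304742,  0.16776993])}
```

View pics/w4.png

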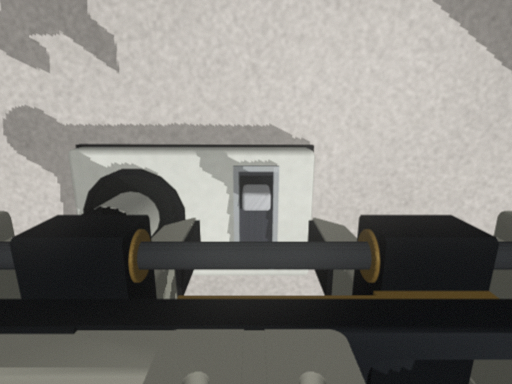

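The wrist view shows the tab top at (257,197), which is (.543,.272), centred between the fingers and aligned with the station. I'll descend and grip.

Emit:
arm_command([
  [[0.002, 0, 0.03], [0, 0, 0], 0.06],
  [[0.002, 0, 0.06], [0, 0, 0], 0.06],
  [[0.002, 0, 0.085], [0, 0, 0], 0.06],
  [[0.002, 0, 0.1], [0, 0, 0], 0.06],
  [[0.002, 0, 0.1], [0, 0, 0], 0.06],
])

```text
time: 10.75
tool_pos: [0.5434, 0.2686, 0.0424]
tool_rot: [-3.14, -0.005, -2.991]
contact_force: [-0.5, 0.6, 0.2]
opening: 0.06
grip_force: 0.0
```

Emit:
arm_command([
  [[0, 0, 0], [0, 0, 0], 0.04],
  [[0, 0, 0], [0, 0, 0], 0.03],
  [[0, 0, 0], [0, 0, 0], 0.015],
  [[0, 0, 0], [0, 0, 0], 0.015],
  [[0, 0, 0], [0, 0, 0], 0.015],
], squeeze=25)

```text
time: 11.25
tool_pos: [0.5443, 0.2742, 0.0459]
tool_rot: [3.135, 0.003, -2.991]
contact_force: [-3.3, 26.4, -1.3]
opening: 0.0247
grip_force: 13.4
```

Emit:
arm_command([
  [[0, 0, 0], [0, 0, 0], 0.015],
  [[0, 0, 0], [0, 0, 0], 0.015],
  [[0, 0, 0], [0, 0, 0], 0.015],
  [[0, 0, 0], [0, 0, 0], 0.015],
  [[-0.002, 0, 0], [0, 0, 0], 0.015],
])

```text
time: 11.75
tool_pos: [0.5456, 0.275, 0.0459]
tool_rot: [3.135, 0.002, -2.989]
contact_force: [-4.2, 16.6, 1.5]
opening: 0.0237
grip_force: 25.0
```

Emit:
arm_command([
  [[-0.001, 0.001, 0], [0, 0, 0], 0.015],
  [[-0.004, 0.002, 0], [0, 0, 0], 0.015],
  [[-0.01, 0.003, 0], [0, 0, 0], 0.015],
  [[-0.018, 0.003, 0], [0, 0, 0], 0.015],
  [[-0.026, 0.003, 0], [0, 0, 0], 0.015],
])

```text
time: 12.25
tool_pos: [0.5712, 0.2791, 0.0458]
tool_rot: [3.14, 0.0, -2.989]
contact_force: [-4.3, 5.2, 5.1]
opening: 0.0238
grip_force: 25.0
```

Emit:
arm_command([
  [[-0.004, 0.001, 0], [0, 0, 0], 0.015],
  [[-0.007, 0.001, 0], [0, 0, 0], 0.015],
  [[-0.01, 0.001, 0], [0, 0, 0], 0.015],
  [[-0.012, 0.001, 0], [0, 0, 0], 0.015],
  [[-0.013, 0.001, 0], [0, 0, 0], 0.015],
])

```text
time: 12.75
tool_pos: [0.5839, 0.2812, 0.0459]
tool_rot: [3.141, -0.0, -2.989]
contact_force: [-4.8, 2.0, 5.5]
opening: 0.0239
grip_force: 25.0
```

Emit:
arm_command([
  [[-0.0005, 0, 0], [0, 0, 0], 0.015],
  [[-0.001, 0, 0], [0, 0, 0], 0.015],
  [[-0.0015, 0, 0], [0, 0, 0], 0.015],
  [[-0.002, 0, 0], [0, 0, 0], 0.015],
  [[-0.0025, 0, 0], [0, 0, 0], 0.015],
])

```text
time: 13.25
tool_pos: [0.5862, 0.2815, 0.0458]
tool_rot: [3.141, -0.0, -2.989]
contact_force: [-5.0, 2.2, 6.4]
opening: 0.024
grip_force: 25.0
```

Emit:
arm_command([
  [[-0.0005, 0, 0], [0, 0, 0], 0.015],
  [[-0.001, 0, 0], [0, 0, 0], 0.015],
  [[-0.0015, 0, 0], [0, 0, 0], 0.015],
  [[-0.002, 0, 0], [0, 0, 0], 0.015],
  [[-0.002, 0, 0], [0, 0, 0], 0.015],
])

```text
time: 13.75
tool_pos: [0.5882, 0.2818, 0.0458]
tool_rot: [3.141, -0.0, -2.989]
contact_force: [-4.9, 2.8, 5.6]
opening: 0.0233
grip_force: 25.0
```

Emit:
arm_command([
  [[-0.0005, 0, 0], [0, 0, 0], 0.015],
  [[-0.001, 0, 0], [0, 0, 0], 0.015],
  [[-0.0015, 0, 0], [0, 0, 0], 0.015],
  [[-0.002, 0, 0], [0, 0, 0], 0.015],
  [[-0.002, 0, 0], [0, 0, 0], 0.015],
])

```text
time: 14.25
tool_pos: [0.5888, 0.2819, 0.0458]
tool_rot: [3.141, -0.003, -2.989]
contact_force: [-9.5, 0.6, 9.5]
opening: 0.0236
grip_force: 25.0
```

Emit:
arm_command([
  [[-0.0005, 0, 0], [0, 0, 0], 0.015],
  [[-0.001, 0, 0], [0, 0, 0], 0.015],
  [[-0.0015, 0, 0], [0, 0, 0], 0.015],
  [[-0.0015, 0, 0], [0, 0, 0], 0.015],
  [[-0.0015, 0, 0], [0, 0, 0], 0.015],
])

```text
time: 14.75
tool_pos: [0.5889, 0.2819, 0.0458]
tool_rot: [3.141, -0.006, -2.989]
contact_force: [-13.0, 0.0, 12.6]
opening: 0.0238
grip_force: 25.0
```

The end stop is reached: force climbs with no motion. I'll release.

Emit:
arm_command([
  [[0, 0, 0], [0, 0, 0], 0.06],
  [[0, 0, 0], [0, 0, 0], 0.06],
  [[0, 0, 0], [0, 0, 0], 0.06],
  [[0, 0, 0], [0, 0, 0], 0.06],
  [[0, 0, 0], [0, 0, 0], 0.06],
])

```text
time: 15.25
tool_pos: [0.5923, 0.2816, 0.0447]
tool_rot: [-3.142, 0.0, -2.99]
contact_force: [0.3, 0.6, -0.8]
opening: 0.058
grip_force: 0.0
```

Emit:
arm_command([
  [[0, 0, 0], [0, 0, 0], 0.06],
  [[0, 0, -0.03], [0, 0, 0], 0.06],
  [[0, 0, -0.07], [0, 0, 0], 0.06],
  [[0, 0, -0.11], [0, 0, 0], 0.06],
  [[0, 0, -0.15], [0, 0, 0], 0.06],
])

```text
time: 15.75
tool_pos: [0.592, 0.2816, 0.1963]
tool_rot: [3.142, -0.0, -2.989]
contact_force: [-0.0, 0.3, -0.2]
opening: 0.0599
grip_force: 0.0
```

Emit:
arm_command([
  [[0.03, 0.03, 0], [0, 0, 0], 0.06],
  [[0.06, 0.06, 0], [0, 0, 0], 0.06],
  [[0.09, 0.09, 0], [0, 0, 0], 0.06],
  [[0.12, 0.12, 0], [0, 0, 0], 0.06],
  [[0.15, 0.15, 0], [0, 0, 0], 0.06],
])

```text
time: 16.25
tool_pos: [0.4198, 0.408, 0.195]
tool_rot: [3.141, 0.0, -2.99]
contact_force: [0.1, 1.3, 0.2]
opening: 0.06
grip_force: 0.0
```

Run:
```python
from w import *
s=robot.read_camera("scene"); t=robot.read_camera("top")
cv2.imwrite("pics/end.png",cv2.resize(np.vstack([cv2.resize(t[150:300,90:390],(600,300)),cv2.resize(s[120:270,210:510],(600,300))])[:,:,::-1],(600,600)))
m=robot.camera_model("top")
print(robot.observe()["time"])
for c,q in blobs(t.max(2)<45):
    if 120<c[0]<420 and 150<c[1]<330: print(c.round(1),q[2:],ray(m,*c,.068).round(3)[:2],ray(m,*c,.098).round(3)[:2])
```

```text
16.35
[288.9 182.7] [ 17  18 246] [ 0.634 -0.192] [ 0.632 -0.189]
[160.5 196.7] [ 33  33 803] [0.588 0.16 ] [0.586 0.154]
[121.  209.5] [13 22 86] [0.55  0.266] [0.549 0.258]
[311.3 245.4] [ 18  18 258] [ 0.464 -0.256] [ 0.465 -0.252]
```

View pics/end.png

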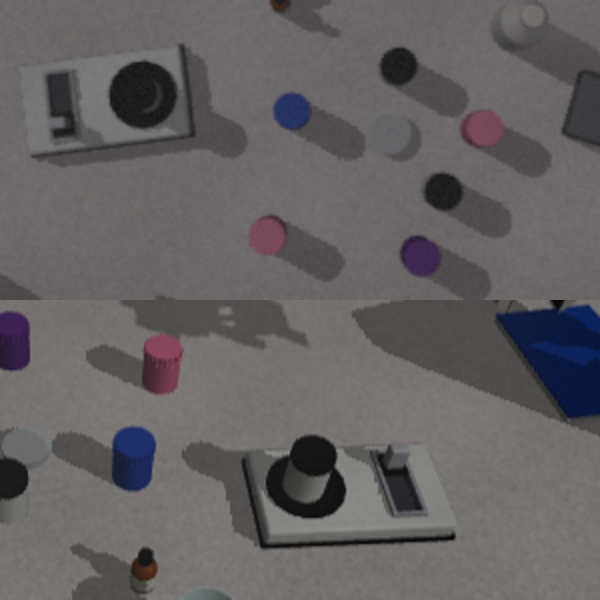

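The case stands upright in the pad at (313,470) and the tab is back home at (397,457). The other cases have not moved.

```bash
python3 -c "
from cell import robot
print(robot.hand_in())"
```

```text
the job is handed in; nothing more can be done
None
```

The heavy case (about 0.33 kg, the first one lifted, so the other two were not weighed) stands upright in the pad; the slide was pushed to its end stop and snapped back home, the other two cases did not move, and the job was handed in at about 16 s.

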